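# Strip the tappets from a cylinder head in order

## Robot

A 6-joint arm with a two-finger parallel gripper is mounted at the origin on the work surface. World frame = base frame: x ahead of the robot, y to its left, z up, the work surface at z = 0. Lengths are in m, angles in degrees, forces in N, time in s.
With the tool pointing down it reaches from about 0.35 to 0.875 m from the base axis. Payload 4.2 kg.
Tool frame: the origin (TCP) lies at the very end of the fingers, on their centre line; the grasp point (between the pads) lies 19 mm behind it; z points along the fingers, y is the line along which they close (so a half turn about z gives the same grasp; the last joint's range is limited). The gripper opens to 87 mm and grips with 3 to 60 N. Pads are 19 mm wide; open, the fingers measure 117 mm over their backs; the gripper's body (75 mm by 190 mm) begins 51 mm behind the grasp point.
Start: joints at [-52.735, 22.042, 0.453, 0, -68.411, -14.817], TCP at [0.239, -0.578, 0.223] pointing down, gripper open.
Joint ranges: [-179.83, 179.83], [-69.29, 118.12], [-61.27, 80.66], [-181.25, 117.63], [-171.15, -9.14], [-177.46, 177.46]. Speed limits (degrees/s): [159.86, 159.86, 180, 180, 180, 180].

## Interface

Orientations are given as a 3x3 rotation matrix whose columns are the frame's x, y, z axes.
In Python, from station import sense, cams, r gives the robot as it stands. The module is installed in compiled form; this text tells all that it offers.
- The arm moves only by the tool step_arm, never from a script. Its argument "targets" is text: rows parted by semicolons, each of 4 numbers parted by spaces: the shift along the tool's x, y, z in cm, then the turn about the tool's z in degrees. In form: x y z turn; .... A call has 1 to 12 rows; each row shifts and turns the commanded pose from where the row before left it, along the tool's axes as they then stand; what a row does not reach is not made up. A row lasts 1/12 s, in which the tool goes at most 41.7 mm and 7.16 degrees, less where a joint would pass 70% of its speed; a pose out of reach is approached as far as the arm can. A call with a gripper value outside its range is refused whole. "claw" is the finger opening in cm, from 0 to 8.7, set as the call begins (left out, the last holds). The fingers move at their own pace and stop on an object; the grip force is fixed at half the most. Time passes only in rows, so rows that do not move let the fingers close. It gives the time, the measured TCP pose, the force, the opening and the grip force at its end, in the units of the state.
- sense(): the state, without advancing time (a new reading comes with each control period).
- cams.capture(name): name is "scene" or "top" or "wrist"; returns a dict with "frame" (400x640x3 uint8, blue, green, red), "vertical_fov" (degrees; the focal length in pixels is half the picture's height over the tangent of half this angle, whatever the lens; pixels are square), "cx", "cy" (the principal point, pixels), "dist_coeffs" ([k1, k2, p1, p2, k3] as OpenCV has them; the pictures are not rectified), "eye" and "rotation" of the camera in the world; the wrist camera has in their place "tool_from_camera" (4x4, takes a point from camera to tool coordinates, whose origin is the TCP and whose axes are the flange's). Camera axes: x right, y down, z forward; pixel columns grow to the right and rows downward; lengths in m; the calibration is good to about 2 mm. A picture is of the moment at which its call begins: read the wrist's pose just before it. There is no depth.
- r.finish_job(): hands the job in; it is judged then, once.
The state is a dict: "time_s": time; "joints": joint angles; "joint_velocities": joint speeds; "effort": joint torques, N m; "tcp_pos": TCP position; "ee_rot": TCP orientation; "wrist_force": force on the tool from outside, world axes, zero at the start; "moment": the same for the moment, N m; "gripper_width": opening from 0.0 (shut) to 1.0 (fully open); "gripper_force": force on a finger pad.
Only numpy, scipy, OpenCV 4.12 (cv2) and the standard library are available. Lean on these libraries where they do the work, as an engineer would, in place of code of your own. Each camera call takes 0.05 s, during which the arm holds its last target. There are 200 camera calls.

## Task

The cam carrier on the cylinder head is unbolted: lift it straight up off its two dowels, keeping it level, and lay it squarely across the middle of the two wooden battens. Then move the four bucket tappets one after another from the head into the four pockets of the parts tray, in the same order: the tappet nearest the chain tunnel goes into the pocket next to the tray's hanging tab, and so on along the row. Set every part down upright, without dropping it, and leave each tappet standing flat on the floor of its pocket.

Things in the scene. Friction and masses are not known exactly. Their poses are not given: they have to be found in the camera images.
- carrier: Cam carrier on the cylinder head: aluminium ladder frame, 202 (x) x 64 (y) mm, rails 20 mm high, about 0.45 kg; tappets show in its windows. Pinch the crown of its middle bridge: fingers closing along x, 12 mm thick, 30 wide, top 51 mm up. Origin: centre of underside, 100 mm above the bench. Two 10 mm holes sit on 8 mm dowels 10 mm high: raise it 12 mm before moving sideways. Half-turn symmetric.
- battens: Two pale wooden battens fixed on the bench, the resting place of the carrier: each 34 mm wide (x), 110 mm long (y), 20 mm high, centre lines 124 mm apart. Origin: on the bench, midway between them. x runs across the battens from one to the other; the carrier's long x axis belongs along it, either way round, its middle over the origin.
- tappet_1: Bucket tappet nearest the chain-tunnel end of the head. Upright steel cylinder, 30 mm diameter, 26 mm high, 60 g. Origin: centre of its underside, z up. Stands loose in a bore 12 mm deep, 32 mm wide, so 14 mm show above the flat deck (100 mm above the bench). All four look alike, in one row on the head's long middle line at +62, +24, -24, -62 mm from the carrier's centre, + toward the tunnel.
- tappet_2: Bucket tappet second from the chain-tunnel end of the head. Like tappet_1: upright steel cylinder, 30 mm diameter, 26 mm high; origin at the centre of its underside. The head is a fixed grey casting, 130 mm wide across the row, deck 100 mm above the bench, ending 106 mm from the row's centre at one end and 134 mm at the tunnel end.
- tappet_3: Bucket tappet third from the chain-tunnel end of the head. Like tappet_1: upright steel cylinder, 30 mm diameter, 26 mm high; origin at the centre of its underside. The chain tunnel is a deep slot right through the casting, 20 mm along the row by 74 mm across, just beyond one end of the row; the other end has none.
- tappet_4: Bucket tappet farthest from the chain-tunnel end of the head. Like tappet_1: upright steel cylinder, 30 mm diameter, 26 mm high; origin at the centre of its underside. With the carrier off, only the two 10 mm dowels, 91 mm from the row's centre, stand above the deck near the row.
- pocket_1: Pocket of the parts tray next to its hanging tab. Round, 44 mm wide inside, rim 2.5 mm thick and 10 mm high. Origin: centre of its floor, 6 mm above the bench; x along the row toward the tab. The tray is a fixed black strip, 206 x 60 mm, with four pockets in a row 50 mm apart; a flat 28 mm tab with a round hole marks its first end. It may point any way.
- pocket_2: Pocket of the parts tray second from its hanging tab. Like pocket_1: 44 mm wide inside, rim 10 mm high; origin at the centre of its floor. 
- pocket_3: Pocket of the parts tray third from its hanging tab. Like pocket_1: 44 mm wide inside, rim 10 mm high; origin at the centre of its floor. 
- pocket_4: Pocket of the parts tray farthest from its hanging tab. Like pocket_1: 44 mm wide inside, rim 10 mm high; origin at the centre of its floor. 
Not all that is in view belongs to the job. Leave any orange look-alike of the tappet_2 alone. What is shaped like the tappet_4 but turquoise is not meant.

How it is judged (in metres and radians):
On the way:
1. the carrier lies level across the battens, let go, while all four tappets are still in the head (horizontal distance between carrier and battens below 0.02 m and angle between the x axis of carrier and the x axis of battens, either way round below 0.2 rad and z of carrier in the frame of battens below 0.025 m and angle between carrier's own z axis and vertical below 0.06 rad and linear speed of carrier below 0.02 m/s and contact force between the fingers and carrier below 0.1 N and height (world z) of each of tappet_1, tappet_2, tappet_3, tappet_4 above 0.08 m), for 0.2 s.
At the end, for the whole second after the job is handed in: The carrier lies level on the battens, its centre within 20 mm of theirs and its length within 0.2 rad of square across them; each tappet stands upright (within 0.1 rad) on the floor of its own pocket, within 12 mm of the pocket's centre (tappet_1 in pocket_1, and so on); all at rest (horizontal distance between carrier and battens below 0.02 m and angle between the x axis of carrier and the x axis of battens, either way round below 0.2 rad and z of carrier in the frame of battens below 0.025 m and angle between carrier's own z axis and vertical below 0.06 rad and linear speed of each of carrier, tappet_1, tappet_2, tappet_3, tappet_4 below 0.02 m/s and horizontal distance between tappet_1 and pocket_1 below 0.012 m and z of tappet_1 in the frame of pocket_1 below 0.004 m and angle between each of tappet_1, tappet_2, tappet_3, tappet_4's own z axis and vertical below 0.1 rad and horizontal distance between tappet_2 and pocket_2 below 0.012 m and z of tappet_2 in the frame of pocket_2 below 0.004 m and horizontal distance between tappet_3 and pocket_3 below 0.012 m and z of tappet_3 in the frame of pocket_3 below 0.004 m and horizontal distance between tappet_4 and pocket_4 below 0.012 m and z of tappet_4 in the frame of pocket_4 below 0.004 m); the robot touches nothing.
It fails at once if the carrier is tilted more than 0.14 rad (angle between carrier's own z axis and vertical above 0.14 rad).
It fails at once if the carrier or a tappet is dropped (falls free faster than 0.6 m/s) ((contact force between carrier and anything else below 0.05 N and linear speed of carrier above 0.6 m/s) or (contact force between tappet_1 and anything else below 0.05 N and linear speed of tappet_1 above 0.6 m/s) or (contact force between tappet_2 and anything else below 0.05 N and linear speed of tappet_2 above 0.6 m/s) or (contact force between tappet_3 and anything else below 0.05 N and linear speed of tappet_3 above 0.6 m/s) or (contact force between tappet_4 and anything else below 0.05 N and linear speed of tappet_4 above 0.6 m/s)).
It fails at once if a tappet is tipped over (more than 0.6 rad) (angle between any of tappet_1, tappet_2, tappet_3, tappet_4's own z axis and vertical above 0.6 rad).
It also fails if it takes over 136 s, if anything falls off the work surface, if the arm or the gripper's body presses on something with over 40 N, if the wrist force passes 120 N, or if a joint passes its speed limit or range.

## Working session

There is one attempt and no reset: what is moved stays moved. The work goes in short steps, Python scripts to look and compute and a tool call to move; the robot and the scene stay as the last step left them, time stands still between calls to the robot, and variables do not carry over. Pictures are saved under pics/ and viewed, at most 14 in all, crops included, and the job is handed in when it is done.

Besides the shell and the picture viewer there is one more tool, called after ">>>" as a command line: name --argument value ..., lists and objects as JSON in quotes. step_arm: Moves the arm, as the interface text tells. Its arguments: {"type":"object","properties":{"targets":{"type":"string"},"claw":{"type":"number"}},"required":["targets"]}

```bash
mkdir -p pics; cat > h.py <<'E'
import numpy as np, cv2, pickle
from station import sense, cams, r
def cap(name, fn=None):
    s=sense(); c=cams.capture(name); c['state']=s
    if name=='wrist':
        T=np.eye(4); T[:3,:3]=s['ee_rot']; T[:3,3]=s['tcp_pos']; W=T@np.array(c['tool_from_camera'])
        c['eye']=W[:3,3]; c['rotation']=W[:3,:3]
    f=200/np.tan(np.radians(c['vertical_fov'])/2); c['K']=np.array([[f,0,c['cx']],[0,f,c['cy']],[0,0,1.]])
    if fn: cv2.imwrite('pics/%s.png'%fn,c['frame']); pickle.dump(c,open('pics/%s.pkl'%fn,'wb'))
    return c
def load(fn): return pickle.load(open('pics/%s.pkl'%fn,'rb'))
def ray(c,uv):
    p=cv2.undistortPoints(np.array(uv,float).reshape(-1,1,2),c['K'],np.array(c['dist_coeffs'],float)).reshape(-1,2)
    d=np.c_[p,np.ones(len(p))]@np.array(c['rotation']).T
    return np.array(c['eye']),d/np.linalg.norm(d,axis=1)[:,None]
def onz(c,uv,z):
    e,d=ray(c,uv); return e+d*((z-e[2])/d[:,2])[:,None]
def tri(views): # [(c,uv),...]
    A=np.zeros((3,3));b=np.zeros(3);L=[]
    for c,uv in views:
        e,d=ray(c,[uv]); P=np.eye(3)-np.outer(d[0],d[0]); A+=P;b+=P@e; L.append((e,P))
    x=np.linalg.solve(A,b); return x,[np.linalg.norm(P@(x-e)) for e,P in L]
def proj(c,X):
    R=np.array(c['rotation']).T; rv=cv2.Rodrigues(R)[0]
    return cv2.projectPoints(np.array(X,float).reshape(-1,1,3),rv,-R@np.array(c['eye']),c['K'],np.array(c['dist_coeffs'],float))[0].reshape(-1,2)
E
python3 - <<'E'
from h import *
for n in ['scene','top','wrist']:
    c=cap(n,n+'0'); print(n,c['eye'],c['rotation'],c['vertical_fov'])
a=[cv2.imread('pics/%s0.png'%n) for n in ['scene','top']]
s=sense(); print(s['tcp_pos'],s['ee_rot'],s['gripper_width'],s['time_s'])
E
```

```text
scene [ 1.34152821 -0.19114367  0.65485029] [[ 0.21132123  0.54750592 -0.80967932]
 [ 0.97715454 -0.09915739  0.18798089]
 [ 0.02263496 -0.83090618 -0.55595196]] 56.24780440709988
top [0.43038156 0.02389636 1.01768004] [[ 0.00387349 -0.99696579  0.0777445 ]
 [-0.99994111 -0.00464976 -0.00980632]
 [ 0.01013806 -0.07770194 -0.99692509]] 52.69389244338495
wrist [ 0.17817762 -0.60289638  0.38358137] [[-0.38087236  0.89707295  0.22404546]
 [ 0.92462685  0.36920792  0.09354518]
 [ 0.00119749  0.24278722 -0.97007883]] 66.01899451461486
[ 0.23848886 -0.57723685  0.2217071 ] [[-9.24277613e-01 -3.81720252e-01 -7.37212072e-04]
 [-3.81720945e-01  9.24276448e-01  1.47231857e-03]
 [ 1.19373941e-04  1.64224038e-03 -9.99998644e-01]] 0.9966676572397232 0.15
```

View pics/top0.png

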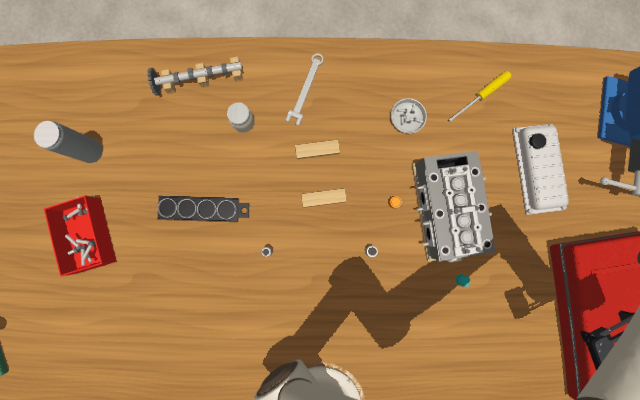

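View pics/scene0.png

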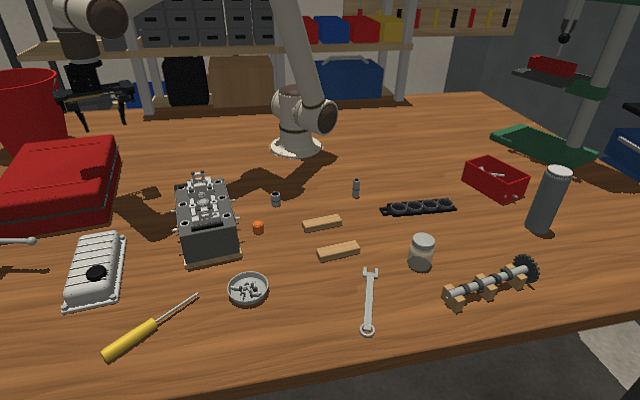

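The top view shows the head with carrier at about (455,207) and the tunnel slot at (452,160). The battens are at (317,149) and (324,197), and the tray's pockets run (166..227, 209) with the tab at (245,210).
Possible look-alikes are the orange cylinder (395,202), the turquoise one (463,280), the loose cylinders (266,251) and (372,251), and the valve cover (540,168). My choice is the aluminium ladder frame on the grey head, and I'll check it in a crop.

```bash
python3 - <<'E'
import cv2,numpy as np
t=cv2.imread('pics/top0.png');s=cv2.imread('pics/scene0.png')
a=cv2.resize(t[145:270,405:500],None,fx=4.5,fy=4.5,interpolation=cv2.INTER_CUBIC)
b=cv2.resize(s[165:275,165:250],None,fx=4.5,fy=4.5,interpolation=cv2.INTER_CUBIC)
o=np.zeros((max(a.shape[0],b.shape[0]),a.shape[1]+b.shape[1],3),np.uint8); o[:a.shape[0],:a.shape[1]]=a;o[:b.shape[0],a.shape[1]:]=b
print(o.shape,a.shape); cv2.imwrite('pics/c1.png',o)
a=cv2.resize(t[135:225,150:355],None,fx=3.8,fy=3.8,interpolation=cv2.INTER_CUBIC);cv2.imwrite('pics/c2.png',a)
E
```

```text
(562, 810, 3) (562, 428, 3)
```

View pics/c1.png

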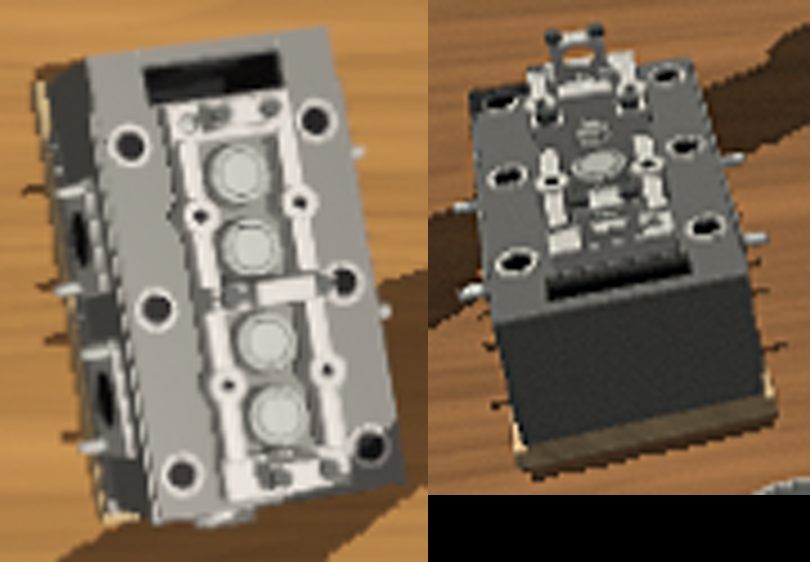

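View pics/c2.png

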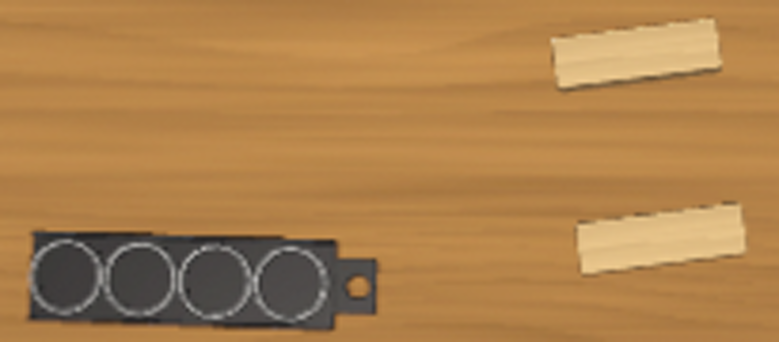

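The left crop shows the tunnel at (211,80), tappets in the windows at (240,172), (250,248), (266,343), (277,416), and the crown as a white bar at (286,290). The second crop shows the pockets at (67,277)…(291,284), with the tab hole at (357,286) to the right.

```bash
python3 - <<'E'
from h import *
t=load('top0');s=load('scene0')
f=lambda P,k,o:(np.array(P,float)+.5)/k-.5+np.array(o)
tap=onz(t,f([(240,172),(250,248),(266,343),(277,416)],4.5,(405,145)),.114)
print('tappets',tap.round(4).tolist(),np.linalg.norm(np.diff(tap,axis=0),axis=1))
cr=onz(t,f([(258,293),(314,288)],4.5,(405,145)),.151);print('crown ends',cr.round(4).tolist(),np.linalg.norm(cr[0]-cr[1]))
a=tap[0]-tap[3];print('row yaw',np.degrees(np.arctan2(a[1],a[0])),'mean',tap.mean(0))
# tri check: tappet 2 seen in scene crop (599-428,165)
print('tri tappet1',tri([(t,f((240,172),4.5,(405,145))),(s,f((599-428,166),4.5,(165,165)))]))
pk=onz(t,f([(291,284),(215,282),(140,279),(67,277),(357,286)],3.8,(150,135)),.016);print('pockets',pk.round(4).tolist(),np.linalg.norm(np.diff(pk,axis=0),axis=1))
for n,q in dict(A=[(553,40),(714,19),(721,69),(559,89)],B=[(577,224),(741,204),(746,250),(583,273)]).items():
    c=onz(t,f(q,3.8,(150,135)),.02);d=c[0]+c[3]-c[1]-c[2];print(n,c.mean(0).round(4),np.degrees(np.arctan2(d[1],d[0])),np.linalg.norm(d)/2)
X=onz(t,f([(0,0)],3.8,(150,135)),0)
E
```

```text
tappets [[0.5473, -0.3081, 0.114], [0.5085, -0.3123, 0.114], [0.4604, -0.3195, 0.114], [0.4236, -0.3244, 0.114]] [0.03898274 0.04866036 0.03712797]
crown ends [[0.4834, -0.302, 0.151], [0.486, -0.3301, 0.151]] 0.02823236273103684
row yaw 7.548618439716975 mean [ 0.48495229 -0.31606868  0.114     ]
tri tappet1 (array([ 0.54417574, -0.30393578,  0.13685708]), [np.float64(0.004021860831645679), np.float64(0.004021860831645475)])
pockets [[0.4901, 0.2392, 0.016], [0.4911, 0.2896, 0.016], [0.4928, 0.3396, 0.016], [0.4939, 0.3887, 0.016], [0.489, 0.1957, 0.016]] [0.05034144 0.05005526 0.04908772 0.19298528]
A [0.6429 0.0132 0.02  ] 97.69953099923995 0.10754496999181995
B [ 0.5213 -0.0036  0.02  ] 97.7929439807286 0.1077769143463869
```

```bash
cat >> h.py <<'E'
def go(x,y,z,yaw=None):
    s=sense(); R=np.array(s['ee_rot']); d=(np.array([x,y,z])-s['tcp_pos'])@R*100
    cy=np.degrees(np.arctan2(R[1,1],R[0,1]))%360
    print('tool shift cm',d.round(2),'yaw now %.1f'%cy,'turn', None if yaw is None else round((cy-yaw+180)%360-180,1),'tcp',np.round(s['tcp_pos'],4),'t',s['time_s'],'F',np.round(s['wrist_force'],1),'w',round(s['gripper_width']*8.7,2))
E
python3 -c "
from h import *
go(.485,-.316,.26,187.6)"
```

```text
tool shift cm [-32.76  14.74  -3.81] yaw now 112.4 turn -75.2 tcp [ 0.2385 -0.5772  0.2217] t 0.15 F [ 0.1  0.4 -0.3] w 8.67
```

>>> step_arm --targets "0 0 -3.8 0; -3.3 1.5 0 0; -3.3 1.5 0 0; -3.3 1.5 0 0; -3.3 1.5 0 0; -3.3 1.5 0 0; -3.3 1.5 0 0; -3.3 1.5 0 0; -3.3 1.5 0 0; -3.3 1.5 0 0; -3.1 1.3 0 0" --claw 8.7

```text
time_s: 1.07
tcp_pos: [0.4862, -0.3137, 0.2604]
ee_rot: [[-0.924, -0.382, -0.0], [-0.382, 0.924, 0.0], [0.0, 0.0, -1.0]]
wrist_force: [0.8, 0.2, -0.0]
gripper_width: 0.996
gripper_force: 0.0
```

>>> step_arm --targets "0 0 0 -7; 0 0 0 -7; 0 0 0 -7; 0 0 0 -7; 0 0 0 -7; 0 0 0 -7; 0 0 0 -7; 0 0 0 -7; 0 0 0 -7; 0 0 0 -7; 0 0 0 -5.2; 0 0 0 0"

```text
time_s: 2.07
tcp_pos: [0.4851, -0.3155, 0.2601]
ee_rot: [[0.134, -0.991, -0.001], [-0.991, -0.134, 0.0], [-0.001, 0.001, -1.0]]
wrist_force: [-0.5, -0.0, 0.3]
gripper_width: 1.001
gripper_force: 0.0
```

```bash
python3 -c "
from h import *
go(.485,-.316,.2,187.6); cap('wrist','w1')"
```

```text
tool shift cm [0.06 0.01 6.01] yaw now 187.7 turn 0.1 tcp [ 0.4851 -0.3155  0.2601] t 2.0667 F [-0.5 -0.   0.3] w 8.71
```

View pics/w1.png

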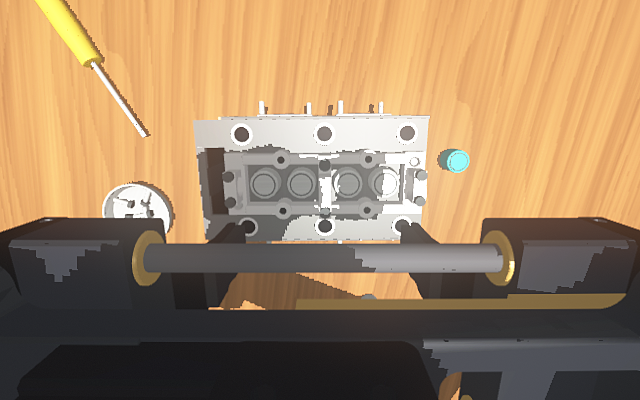

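The wrist view shows the tunnel slot at (212,180) on the left, and tappets at (265,183), (301,183), (349,183), (386,183). The crown is near (325,187), and the turquoise decoy at (455,160) is off the head.

```bash
python3 - <<'E'
from h import *
t=load('top0');w=load('w1')
f=lambda P,k,o:(np.array(P,float)+.5)/k-.5+np.array(o)
W=[(265,183),(301,183),(349,183),(386,183)];T=f([(240,172),(250,248),(266,343),(277,416)],4.5,(405,145))
for a,b in zip(W,T): print(tri([(w,a),(t,b)]))
p=onz(w,W,.114);print(p.round(4).tolist(),p.mean(0)); d=p[0]-p[3];print(np.degrees(np.arctan2(d[1],d[0])))
# bolts/top of carrier in crop
cv2.imwrite('pics/c3.png',cv2.resize(w['frame'][110:250,190:440],None,fx=3.2,fy=3.2,interpolation=cv2.INTER_CUBIC))
E
```

```text
(array([ 0.54683461, -0.31032103,  0.10746675]), [np.float64(0.0012802382743166186), np.float64(0.001280238274316451)])
(array([ 0.50878456, -0.31507406,  0.10653152]), [np.float64(0.0003849572413926253), np.float64(0.0003849572413926853)])
(array([ 0.45975025, -0.32191931,  0.10822768]), [np.float64(0.000873575206551408), np.float64(0.0008735752065514275)])
(array([ 0.42229946, -0.32693972,  0.10909166]), [np.float64(0.001385557762873333), np.float64(0.001385557762873296)])
[[0.5445, -0.3118, 0.114], [0.5081, -0.3167, 0.114], [0.4596, -0.3232, 0.114], [0.4221, -0.3283, 0.114]] [ 0.48355898 -0.31997579  0.114     ]
7.6807926255397945
```

View pics/c3.png

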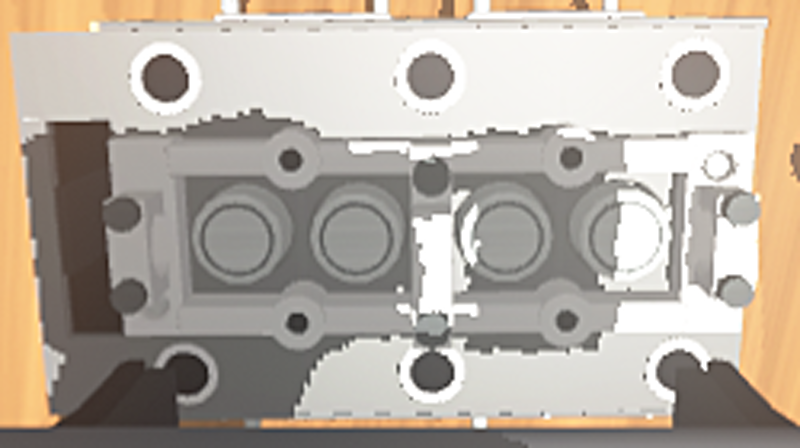

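```bash
python3 - <<'E'
from h import *
t=load('top0');w=load('w1')
f=lambda P,k,o:(np.array(P,float)+.5)/k-.5+np.array(o)
a=f((434,262),3.2,(190,110));b=f((286,290),4.5,(405,145))
print(onz(w,[a],.151),onz(t,[b],.151),tri([(w,a),(t,b)]))
go(.4845,-.318,.123,187.6)
E
```

```text
[[ 0.48377186 -0.31952989  0.151     ]] [[ 0.48493287 -0.31602006  0.151     ]] (array([ 0.48441399, -0.31820642,  0.14578393]), [np.float64(0.000858777220119815), np.float64(0.0008587772201197062)])
tool shift cm [ 0.25  0.09 13.72] yaw now 187.5 turn -0.1 tcp [ 0.4851 -0.3155  0.2602] t 2.1167 F [-0.1 -0.7  0.2] w 8.72
```

>>> step_arm --targets "0.25 0.05 3 0; 0 0 3 0; 0 0 3 0; 0 0 2 0; 0 0 1.2 0; 0 0 1.2 0; 0 0 0 0"

```text
time_s: 2.7
tcp_pos: [0.4833, -0.3173, 0.1235]
ee_rot: [[0.13, -0.991, -0.006], [-0.991, -0.13, 0.003], [-0.003, 0.005, -1.0]]
wrist_force: [0.1, 0.2, -0.9]
gripper_width: 1.002
gripper_force: 0.0
```

>>> step_arm --targets "0 0 0 0; 0 0 0 0; 0 0 0 0; 0 0 0 0; 0 0 0 0; 0 0 0 0; 0 0 0 0; 0 0 0 0; 0 0 0 0; 0 0 0 0; 0 0 0 0; 0 0 0 0" --claw 0

```text
time_s: 3.7
tcp_pos: [0.4851, -0.3181, 0.1265]
ee_rot: [[0.133, -0.991, -0.0], [-0.991, -0.133, 0.0], [-0.0, 0.0, -1.0]]
wrist_force: [1.4, -1.8, -0.8]
gripper_width: 0.172
gripper_force: 1.6
```

>>> step_arm --targets "0 0 0 0; 0 0 0 0; 0 0 0 0; 0 0 0 0; 0 0 0 0; 0 0 0 0"

```text
time_s: 4.2
tcp_pos: [0.4843, -0.3181, 0.1265]
ee_rot: [[0.133, -0.991, -0.002], [-0.991, -0.133, 0.0], [-0.001, 0.002, -1.0]]
wrist_force: [-4.4, -0.4, 2.6]
gripper_width: 0.137
gripper_force: 30.0
```

Gripped at 12 mm and 30 N. Next I lift slowly, straight up.

>>> step_arm --targets "0 0 -0.2 0; 0 0 -0.3 0; 0 0 -0.4 0; 0 0 -0.5 0; 0 0 -0.6 0; 0 0 -0.8 0; 0 0 -0.8 0; 0 0 -0.8 0; 0 0 -0.8 0; 0 0 -0.8 0; 0 0 -0.4 0; 0 0 0 0"

```text
time_s: 5.2
tcp_pos: [0.4859, -0.3184, 0.1922]
ee_rot: [[0.133, -0.991, 0.003], [-0.991, -0.133, -0.001], [0.002, -0.003, -1.0]]
wrist_force: [0.3, 0.4, -6.2]
gripper_width: 0.137
gripper_force: 30.0
```

```bash
python3 - <<'E'
from h import *
go(.582,.005,.19,187.8); cap('wrist','w2')
c=cap('scene','s2'); cv2.imwrite('pics/c4.png',np.vstack([cv2.resize(load('w2')['frame'][100:260,180:450],(540,320)),cv2.resize(c['frame'][130:270,140:410],(540,280))]))
E
```

```text
tool shift cm [-30.77 -13.84   0.21] yaw now 187.7 turn -0.1 tcp [ 0.4859 -0.3184  0.1922] t 5.2 F [ 0.3  0.4 -6.2] w 1.19
```

View pics/c4.png

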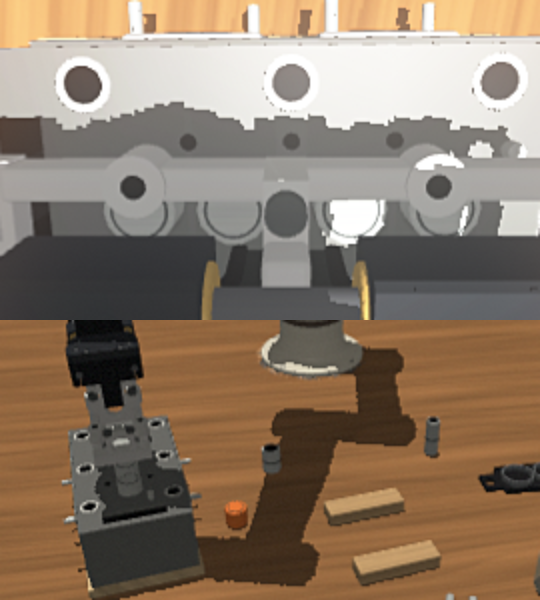

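The crops show the carrier level in the fingers, clear of the head, with all four tappets still in their bores (wrist crop (140,215), (235,215), (352,215), (447,215)). The battens are free, so I carry it over gently.

>>> step_arm --targets "-0.9 -0.4 0 0; -1.8 -0.8 0 0; -2.7 -1.2 0 0; -3 -1.35 0 0; -3 -1.35 0 0; -3 -1.35 0 0; -3 -1.35 0 0; -3 -1.35 0 0; -3 -1.35 0 0; -2.7 -1.2 0 0; -1.8 -0.8 0 0; -0.9 -0.4 0 0"

```text
time_s: 6.3
tcp_pos: [0.575, -0.0123, 0.1899]
ee_rot: [[0.136, -0.991, -0.0], [-0.991, -0.136, 0.0], [-0.001, 0.0, -1.0]]
wrist_force: [-0.3, 0.1, -5.2]
gripper_width: 0.14
gripper_force: 30.0
```

>>> step_arm --targets "-0.6 -0.5 0 0; -0.4 -0.3 1 0; 0 0 2 0; 0 0 2.5 0; 0 0 2.5 0; 0 0 2 0; 0 0 1 0; 0 0 0.5 0; 0 0 0 0; 0 0 0 0"

```text
time_s: 7.13
tcp_pos: [0.5821, -0.0048, 0.0763]
ee_rot: [[0.133, -0.991, 0.002], [-0.991, -0.133, -0.0], [0.0, -0.002, -1.0]]
wrist_force: [1.2, -0.2, -4.6]
gripper_width: 0.136
gripper_force: 30.0
```

```bash
python3 - <<'E'
from h import *
go(.582,.005,.05,187.8); cap('wrist','w3')
c=cap('top','t3'); cv2.imwrite('pics/c5.png',np.vstack([cv2.resize(load('w3')['frame'][20:260,120:520],(500,300)),cv2.resize(c['frame'][110:230,250:450],(500,300),interpolation=2)]))
E
```

```text
tool shift cm [-0.97 -0.11  2.63] yaw now 187.6 turn -0.2 tcp [ 0.5821 -0.0048  0.0763] t 7.1333 F [ 1.2 -0.2 -4.6] w 1.19
```

View pics/c5.png

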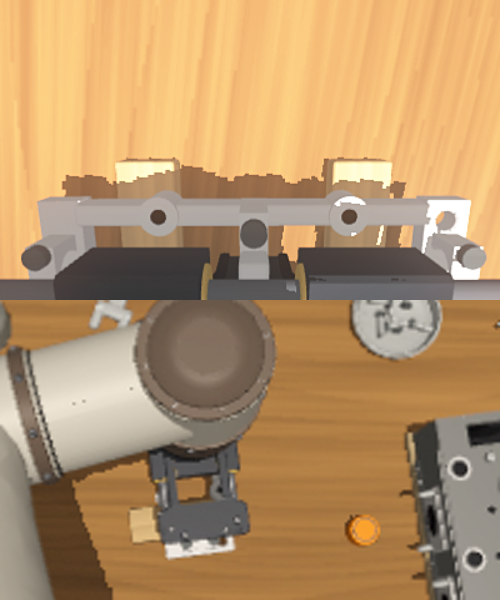

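The lower crop is the top view. The wrist crop shows the carrier level above both battens, whose ends are at (147,161) and (358,161).

```bash
python3 - <<'E'
from h import *
w=load('w3'); p=onz(w,[(237.6,148.8),(406.4,148.8)],.02); print(p, np.linalg.norm(p[0]-p[1]))
y=np.radians(7.8); print('centre from wrist',p.mean(0)[:2]+.055*np.array([-np.sin(y),np.cos(y)]))
E
```

```text
[[ 0.64836809 -0.0433018   0.02      ]
 [ 0.53054771 -0.05903156  0.02      ]] 0.11886575356897633
centre from wrist [0.58199355 0.00332445]
```

>>> step_arm --targets "-0.5 0 0 0; -0.4 0 0 0; 0 0 0.5 0; 0 0 0.8 0; 0 0 0.6 0; 0 0 0.3 0; 0 0 0.2 0; 0 0 0.2 0; 0 0 0.1 0; 0 0 0.1 0; 0 0 0.1 0; 0 0 0 0"

```text
time_s: 8.23
tcp_pos: [0.5802, 0.0044, 0.0466]
ee_rot: [[0.133, -0.991, 0.0], [-0.991, -0.133, 0.0], [0.0, -0.0, -1.0]]
wrist_force: [0.4, -0.2, -4.0]
gripper_width: 0.136
gripper_force: 30.0
```

>>> step_arm --targets "0 0 0.1 0; 0 0 0 0; 0 0 0 0"

```text
time_s: 8.48
tcp_pos: [0.5803, 0.0044, 0.0465]
ee_rot: [[0.133, -0.991, 0.001], [-0.991, -0.133, -0.0], [0.0, -0.001, -1.0]]
wrist_force: [-1.8, -0.2, 1.4]
gripper_width: 0.137
gripper_force: 30.0
```

>>> step_arm --targets "0 0 0.1 0; 0 0 0 0; 0 0 0 0"

```text
time_s: 8.73
tcp_pos: [0.5803, 0.0044, 0.0465]
ee_rot: [[0.134, -0.991, 0.001], [-0.991, -0.134, -0.0], [0.0, -0.001, -1.0]]
wrist_force: [-5.5, 1.4, 7.8]
gripper_width: 0.138
gripper_force: 30.0
```

It has seated, so I back off 1 mm and open.

>>> step_arm --targets "0 0 -0.1 0; 0 0 0 0; 0 0 0 0; 0 0 0 0; 0 0 0 0; 0 0 0 0; 0 0 0 0; 0 0 0 0; 0 0 0 0; 0 0 0 0; 0 0 0 0; 0 0 0 0" --claw 8.7

```text
time_s: 9.73
tcp_pos: [0.58, 0.0044, 0.0455]
ee_rot: [[0.133, -0.991, -0.0], [-0.991, -0.133, 0.0], [-0.0, 0.0, -1.0]]
wrist_force: [0.4, -0.3, -0.4]
gripper_width: 0.949
gripper_force: 0.0
```

>>> step_arm --targets "0 0 -0.5 0; 0 0 -1 0; 0 0 -2 0; 0 0 -3 0; 0 0 -4 0; 0 0 -4 0; 0 0 -1.5 0; 0 0 0 0"

```text
time_s: 10.4
tcp_pos: [0.583, 0.0047, 0.2126]
ee_rot: [[0.134, -0.991, 0.012], [-0.991, -0.134, 0.002], [-0.0, -0.013, -1.0]]
wrist_force: [-0.1, 0.9, -0.2]
gripper_width: 1.002
gripper_force: 0.0
```

```bash
python3 - <<'E'
from h import *
go(.4845,-.318,.23,97.7); w=cap('wrist','w4')
c=cap('scene','s4'); cv2.imwrite('pics/c6.png',np.vstack([cv2.resize(w['frame'][60:260,120:520],(600,300)),cv2.resize(c['frame'][170:290,270:470],(500,300),interpolation=2)[:, :].copy() if 0 else cv2.resize(c['frame'][190:290,260:460],(600,300),interpolation=2)]))
E
```

```text
tool shift cm [30.66 14.06 -1.93] yaw now 187.7 turn 90.0 tcp [0.583  0.0047 0.2126] t 10.4 F [-0.1  0.9 -0.2] w 8.72
```

View pics/c6.png

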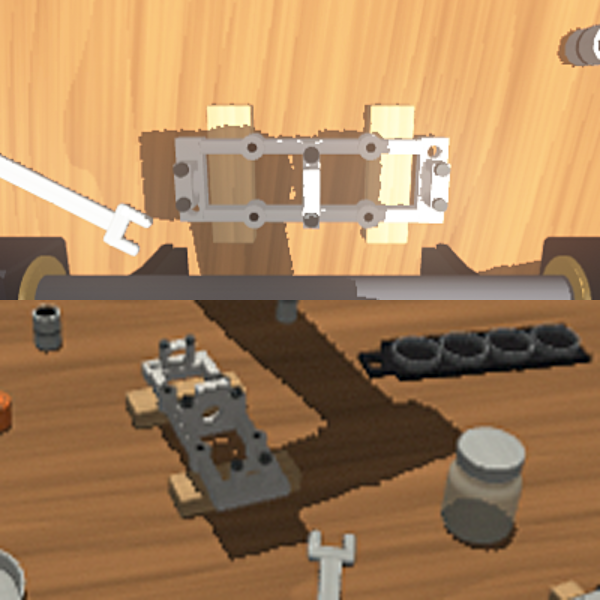

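The carrier lies square and central on the battens: its span of 175–450 is centred at 312 and the battens' 207–414 at 311. Next are the tappets.

>>> step_arm --targets "2 0.5 0 0; 3.8 1 0 0; 3.8 1 0 0; 3.8 1 0 0; 3.8 1 0 0; 3.8 1 0 0; 3.8 1 0 0; 3.8 1 0 0; 2.1 0.4 0 0" --claw 5.5

```text
time_s: 11.25
tcp_pos: [0.5405, -0.3136, 0.2036]
ee_rot: [[0.13, -0.991, -0.004], [-0.991, -0.13, 0.001], [-0.001, 0.004, -1.0]]
wrist_force: [0.6, 0.9, 0.6]
gripper_width: 0.633
gripper_force: 0.0
```

>>> step_arm --targets "0 0 0 7; 0 0 0 7; 0 0 0 7; 0 0 0 7; 0 0 0 7; 0 0 0 7; 0 0 0 7; 0 0 0 7; 0 0 0 7; 0 0 0 7; 0 0 0 7; 0 0 0 7"

```text
time_s: 12.25
tcp_pos: [0.5416, -0.31, 0.2036]
ee_rot: [[-0.973, -0.23, -0.004], [-0.23, 0.973, 0.001], [0.003, 0.002, -1.0]]
wrist_force: [1.1, 0.4, -0.0]
gripper_width: 0.634
gripper_force: 0.0
```

>>> step_arm --targets "0 0 0 6; 0 0 0 0; 0 0 0 0"

```text
time_s: 12.5
tcp_pos: [0.5419, -0.3101, 0.2041]
ee_rot: [[-0.991, -0.136, -0.003], [-0.136, 0.991, 0.001], [0.003, 0.001, -1.0]]
wrist_force: [0.1, -0.2, -0.7]
gripper_width: 0.634
gripper_force: 0.0
```

```bash
python3 - <<'E'
from h import *
go(.5462,-.3106,.103,97.7); w=cap('wrist','w5')
E
```

```text
tool shift cm [-0.44 -0.12 10.11] yaw now 97.8 turn 0.1 tcp [ 0.5419 -0.3101  0.2041] t 12.5 F [ 0.1 -0.2 -0.7] w 5.52
```

View pics/w5.png

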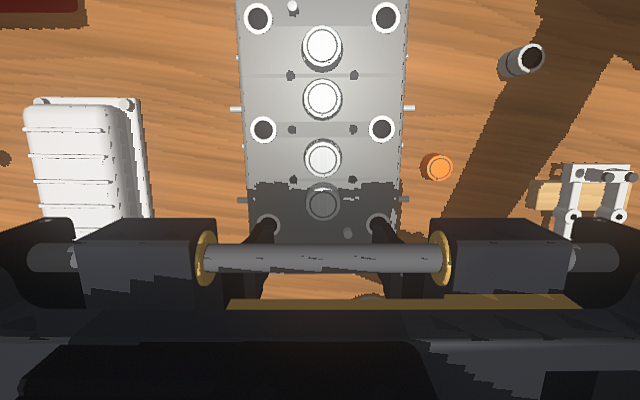

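The wrist view shows the four tappets in a column: tappet_1 at (322,204) nearest the fingers, then (323,158), (322,99) and (322,47). The orange decoy is at (437,166).

```bash
python3 - <<'E'
from h import *
p=onz(load('w5'),[(322,204),(323,157),(322,98),(322,45)],.114); print(p.round(4).tolist())
E
```

```text
[[0.5455, -0.3107, 0.114], [0.5059, -0.3152, 0.114], [0.4603, -0.3222, 0.114], [0.4224, -0.3274, 0.114]]
```

>>> step_arm --targets "-0.4 -0.1 2 0; 0 0 3 0; 0 0 2.5 0; 0 0 1.5 0; 0 0 0.7 0; 0 0 0.4 0; 0 0 0 0; 0 0 0 0"

```text
time_s: 13.22
tcp_pos: [0.5474, -0.3112, 0.1056]
ee_rot: [[-0.991, -0.134, 0.002], [-0.134, 0.991, -0.001], [-0.001, -0.001, -1.0]]
wrist_force: [0.3, 0.7, 0.8]
gripper_width: 0.63
gripper_force: 0.0
```

>>> step_arm --targets "0 0 0 0; 0 0 0 0; 0 0 0 0; 0 0 0 0; 0 0 0 0; 0 0 0 0; 0 0 0 0; 0 0 0 0; 0 0 0 0; 0 0 0 0" --claw 0

```text
time_s: 14.05
tcp_pos: [0.5468, -0.3105, 0.1049]
ee_rot: [[-0.991, -0.133, 0.0], [-0.133, 0.991, 0.0], [-0.0, 0.0, -1.0]]
wrist_force: [-1.3, 4.8, 5.5]
gripper_width: 0.335
gripper_force: 30.0
```

>>> step_arm --targets "0 0 -0.5 0; 0 0 -1 0; 0 0 -2 0; 0 0 -2.5 0; 0 0 -1.5 0; 0 1 0 0; 0 2 0 0; 0 3 0 0; 0 3.9 0 0; 0 3.9 0 0; 0 3.9 0 0; 0 3.9 0 0"

```text
time_s: 15.05
tcp_pos: [0.5169, -0.0953, 0.179]
ee_rot: [[-0.991, -0.132, -0.001], [-0.132, 0.991, -0.0], [0.001, -0.0, -1.0]]
wrist_force: [0.0, 0.8, -0.7]
gripper_width: 0.329
gripper_force: 30.0
```

>>> step_arm --targets "0 3.9 0 0; -1 3.9 0 0; -0.7 3.9 0 0; 0 3.9 0 0; 0 3.9 0 0; 0 3.9 0 0; 0 3.9 0 0; 0 3.9 0 0; 0 2.4 0 0"

```text
time_s: 15.8
tcp_pos: [0.4892, 0.2415, 0.1791]
ee_rot: [[-0.991, -0.135, 0.0], [-0.135, 0.991, 0.0], [-0.0, -0.0, -1.0]]
wrist_force: [0.8, -1.0, -0.8]
gripper_width: 0.331
gripper_force: 30.0
```

>>> step_arm --targets "0 0 0 -7; 0 0 0 -7; 0 0 0 -7; 0 0 0 -7; 0 0 0 -7; 0 0 0 -7; 0 0 0 -7; 0 0 0 -7; 0 0 0 -7; 0 0 0 -7; 0 0 0 -7; 0 0 0 -3.8"

```text
time_s: 16.8
tcp_pos: [0.4897, 0.2381, 0.1789]
ee_rot: [[-0.022, -1.0, -0.001], [-1.0, 0.022, -0.001], [0.001, 0.001, -1.0]]
wrist_force: [0.4, 0.1, -0.7]
gripper_width: 0.337
gripper_force: 30.0
```

```bash
python3 - <<'E'
from h import *
go(.4901,.2392,.05,178.5); w=cap('wrist','w6')
E
```

```text
tool shift cm [-0.12 -0.05 12.89] yaw now 178.7 turn 0.2 tcp [0.4897 0.2381 0.1789] t 16.8 F [ 0.4  0.1 -0.7] w 2.94
```

View pics/w6.png

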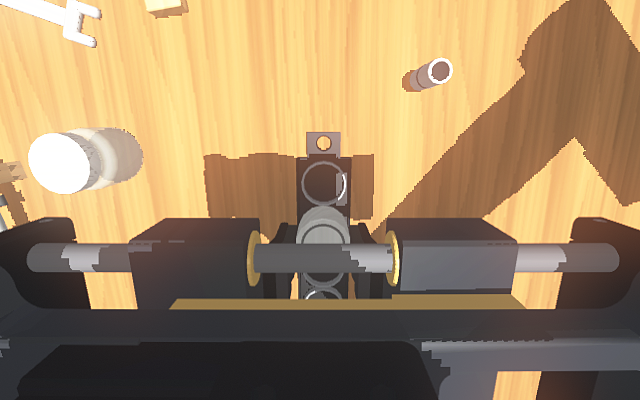

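Pocket 1 is at (324,185) with the tab hole beyond it at (323,143). The held tappet hangs at (323,235).

```bash
python3 - <<'E'
from h import *
w=load('w6'); print(onz(w,[(324,185),(323,143)],.014).round(4).tolist())
t=load('top0'); f=lambda P,k,o:(np.array(P,float)+.5)/k-.5+np.array(o)
print(tri([(w,(324,185)),(t,f((291,284),3.8,(150,135)))]))
E
```

```text
[[0.4889, 0.2397, 0.014], [0.4889, 0.1948, 0.014]]
(array([0.48885704, 0.23508174, 0.03590792]), [np.float64(0.00012367817591348704), np.float64(0.00012367817591348392)])
```

>>> step_arm --targets "-0.1 0 3 0; 0 0 4 0; 0 0 4 0; 0 0 2 0; 0 0 1 0; 0 0 0.5 0; 0 0 0.3 0; 0 0 0.2 0; 0 0 0.2 0; 0 0 0.1 0; 0 0 0 0; 0 0 0 0"

```text
time_s: 17.85
tcp_pos: [0.4904, 0.2397, 0.0273]
ee_rot: [[-0.027, -1.0, 0.001], [-1.0, 0.027, 0.001], [-0.001, -0.001, -1.0]]
wrist_force: [-0.2, 0.9, -0.6]
gripper_width: 0.33
gripper_force: 30.0
```

>>> step_arm --targets "0 0 0.1 0; 0 0 0.1 0; 0 0 0 0; 0 0 0 0"

```text
time_s: 18.18
tcp_pos: [0.4901, 0.2395, 0.0245]
ee_rot: [[-0.027, -1.0, -0.0], [-1.0, 0.027, -0.0], [0.0, 0.0, -1.0]]
wrist_force: [-0.5, -0.6, -0.7]
gripper_width: 0.333
gripper_force: 30.0
```

>>> step_arm --targets "0 0 0.1 0; 0 0 0.05 0; 0 0 0 0; 0 0 0 0"

```text
time_s: 18.52
tcp_pos: [0.4901, 0.2395, 0.023]
ee_rot: [[-0.027, -1.0, -0.0], [-1.0, 0.027, -0.0], [0.0, 0.0, -1.0]]
wrist_force: [0.3, -0.3, -0.3]
gripper_width: 0.331
gripper_force: 30.0
```

>>> step_arm --targets "0 0 0.1 0; 0 0 0 0; 0 0 0 0"

```text
time_s: 18.77
tcp_pos: [0.4901, 0.2395, 0.0229]
ee_rot: [[-0.027, -1.0, 0.0], [-1.0, 0.027, -0.0], [0.0, -0.0, -1.0]]
wrist_force: [-1.5, -0.6, 6.0]
gripper_width: 0.33
gripper_force: 30.0
```

>>> step_arm --targets "0 0 -0.05 0; 0 0 0 0; 0 0 0 0; 0 0 0 0; 0 0 0 0; 0 0 0 0; 0 0 0 0; 0 0 0 0" --claw 5.5

```text
time_s: 19.43
tcp_pos: [0.4901, 0.2395, 0.0224]
ee_rot: [[-0.027, -1.0, -0.0], [-1.0, 0.027, -0.0], [0.0, 0.0, -1.0]]
wrist_force: [0.6, -0.1, 0.2]
gripper_width: 0.629
gripper_force: 0.0
```

>>> step_arm --targets "0 0 -1 0; 0 0 -2 0; 0 0 -4 0; 0 0 -4 0; 0 0 -4 0; 0 0 -0.7 7; 0 0 0 7; 0 0 0 7; 0 0 0 7; 0 0 0 7; 0 0 0 7; 0 0 0 7"

```text
time_s: 20.43
tcp_pos: [0.49, 0.2394, 0.1804]
ee_rot: [[-0.776, -0.631, 0.001], [-0.631, 0.776, 0.0], [-0.001, 0.0, -1.0]]
wrist_force: [-0.7, -0.2, -0.3]
gripper_width: 0.634
gripper_force: 0.0
```

>>> step_arm --targets "0 0 0 7; 0 0 0 7; 0 0 0 7; 0 0 0 7; 0 0 0 3.8; 0 -2 0 0; 0 -4 0 0; 0 -4 0 0; 0 -4 0 0; 0 -4 0 0; 0 -4 0 0; 0 -4 0 0"

```text
time_s: 21.43
tcp_pos: [0.5246, -0.02, 0.1807]
ee_rot: [[-0.991, -0.134, 0.001], [-0.134, 0.991, 0.0], [-0.001, 0.0, -1.0]]
wrist_force: [0.9, 0.3, -0.5]
gripper_width: 0.632
gripper_force: 0.0
```

>>> step_arm --targets "1 -4 0 0; 2 -3.5 0 0; 2 -3.5 0 0; 0.7 -4 0 0; 0 -4 0 0; 0 -4 0 0; 0 -4 0 0; 0 -2.2 0 0; 0 0 0 0; 0 0 0 0"

```text
time_s: 22.27
tcp_pos: [0.5066, -0.3162, 0.1796]
ee_rot: [[-0.991, -0.13, -0.0], [-0.13, 0.991, 0.0], [0.0, 0.0, -1.0]]
wrist_force: [0.4, -0.6, -0.6]
gripper_width: 0.629
gripper_force: 0.0
```

```bash
python3 - <<'E'
from h import *
w=cap('wrist','w7');c=cap('top','t7')
go(.5075,-.3157,.104,97.7);cv2.imwrite('pics/c7.png',np.vstack([cv2.resize(w['frame'][0:260,180:500],(480,390)),cv2.resize(c['frame'][185:235,145:265],(480,200),interpolation=2)]))
E
```

```text
tool shift cm [-0.06 -0.13  7.58] yaw now 97.7 turn -0.0 tcp [ 0.5067 -0.3146  0.1798] t 22.3667 F [ 0.8  0.4 -0.4] w 5.5
```

View pics/c7.png

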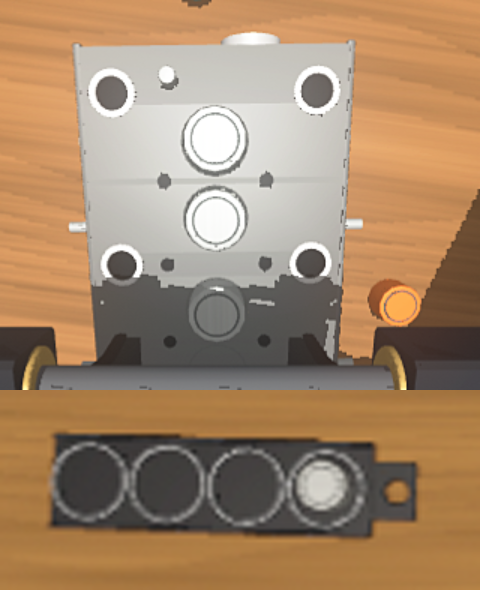

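The top crop shows tappet 1 standing in the tab-end pocket at (322,485). The next tappet is under the fingers, at (216,313) in the wrist crop.

>>> step_arm --targets "-0.1 -0.1 2 0; 0 0 2.5 0; 0 0 1.5 0; 0 0 0.8 0; 0 0 0.5 0; 0 0 0.2 0; 0 0 0 0; 0 0 0 0"

```text
time_s: 23.03
tcp_pos: [0.509, -0.316, 0.1057]
ee_rot: [[-0.991, -0.134, 0.002], [-0.134, 0.991, -0.001], [-0.002, -0.001, -1.0]]
wrist_force: [0.1, 0.0, 0.4]
gripper_width: 0.633
gripper_force: 0.0
```

>>> step_arm --targets "0 0 0 0; 0 0 0 0; 0 0 0 0; 0 0 0 0; 0 0 0 0; 0 0 0 0; 0 0 0 0; 0 0 0 0; 0 0 0 0; 0 0 0 0" --claw 0

```text
time_s: 23.87
tcp_pos: [0.5082, -0.3159, 0.1047]
ee_rot: [[-0.991, -0.133, -0.0], [-0.133, 0.991, 0.0], [0.0, 0.0, -1.0]]
wrist_force: [-0.6, 0.9, 2.1]
gripper_width: 0.333
gripper_force: 30.0
```

```bash
python3 - <<'E'
from h import *
go(.4909,.2896,.18,178.5)
E
```

```text
tool shift cm [-6.35 60.25 -7.52] yaw now 97.7 turn -80.8 tcp [ 0.5082 -0.3159  0.1047] t 23.8667 F [-0.6  0.9  2.1] w 2.9
```

>>> step_arm --targets "0 0 -0.5 0; 0 0 -1 0; 0 0 -2 0; 0 0 -2.5 0; 0 0 -1.5 0; 0 1 0 0; 0 2 0 0; 0 3 0 0; 0 3.9 0 0; 0 3.9 0 0; 0 3.9 0 0; 0 3.9 0 0"

```text
time_s: 24.87
tcp_pos: [0.4782, -0.1002, 0.1791]
ee_rot: [[-0.991, -0.132, -0.001], [-0.132, 0.991, 0.0], [0.001, 0.0, -1.0]]
wrist_force: [0.8, 1.2, -0.5]
gripper_width: 0.329
gripper_force: 30.0
```

>>> step_arm --targets "-1 3.8 0 0; -1.5 3.7 0 0; -1.5 3.7 0 0; -1.5 3.7 0 0; -0.9 3.8 0 0; 0 3.9 0 0; 0 3.9 0 0; 0 3.9 0 0; 0 3.9 0 0; 0 3 0 0; 0 1.3 0 0"

```text
time_s: 25.78
tcp_pos: [0.4904, 0.2927, 0.179]
ee_rot: [[-0.991, -0.136, -0.0], [-0.136, 0.991, 0.0], [-0.0, 0.0, -1.0]]
wrist_force: [0.1, -0.3, 0.7]
gripper_width: 0.329
gripper_force: 30.0
```

>>> step_arm --targets "0 0 0 -7; 0 0 0 -7; 0 0 0 -7; 0 0 0 -7; 0 0 0 -7; 0 0 0 -7; 0 0 0 -7; 0 0 0 -7; 0 0 0 -7; 0 0 0 -7; 0 0 0 -7; 0 0 0 -3.8"

```text
time_s: 26.78
tcp_pos: [0.491, 0.2884, 0.1791]
ee_rot: [[-0.022, -1.0, -0.001], [-1.0, 0.022, -0.001], [0.001, 0.001, -1.0]]
wrist_force: [-0.4, 0.2, -0.7]
gripper_width: 0.334
gripper_force: 30.0
```

```bash
python3 - <<'E'
from h import *
go(.4911,.2893,.0225,178.5); w=cap('wrist','w8')
E
```

```text
tool shift cm [-0.1  -0.02 15.66] yaw now 178.7 turn 0.2 tcp [0.491  0.2884 0.1791] t 26.7833 F [-0.4  0.2 -0.7] w 2.9
```

>>> step_arm --targets "0 0 3 0; 0 0 4 0; 0 0 4 0; 0 0 2 0; 0 0 1 0; 0 0 0.5 0; 0 0 0.4 0; 0 0 0.3 0; 0 0 0.2 0; 0 0 0.1 0; 0 0 0 0; 0 0 0 0"

```text
time_s: 27.83
tcp_pos: [0.4919, 0.2894, 0.0253]
ee_rot: [[-0.027, -1.0, 0.001], [-1.0, 0.027, 0.001], [-0.001, -0.001, -1.0]]
wrist_force: [-0.5, 0.5, 0.1]
gripper_width: 0.333
gripper_force: 30.0
```

>>> step_arm --targets "0 0 0.1 0; 0 0 0 0; 0 0 0 0; 0 0 0 0"

```text
time_s: 28.17
tcp_pos: [0.4916, 0.2892, 0.0236]
ee_rot: [[-0.027, -1.0, 0.0], [-1.0, 0.027, 0.0], [-0.0, -0.0, -1.0]]
wrist_force: [1.4, -0.6, -0.5]
gripper_width: 0.333
gripper_force: 30.0
```

>>> step_arm --targets "0 0 0.1 0; 0 0 0.05 0; 0 0 0 0; 0 0 0 0"

```text
time_s: 28.5
tcp_pos: [0.4917, 0.2893, 0.0227]
ee_rot: [[-0.027, -1.0, 0.0], [-1.0, 0.027, 0.0], [-0.0, -0.0, -1.0]]
wrist_force: [-1.7, -0.5, 6.0]
gripper_width: 0.329
gripper_force: 30.0
```

>>> step_arm --targets "0 0 -0.05 0; 0 0 0 0; 0 0 0 0; 0 0 0 0; 0 0 0 0; 0 0 0 0; 0 0 0 0; 0 0 0 0" --claw 5.5

```text
time_s: 29.17
tcp_pos: [0.4915, 0.2891, 0.0225]
ee_rot: [[-0.027, -1.0, -0.0], [-1.0, 0.027, -0.0], [0.0, 0.0, -1.0]]
wrist_force: [0.3, -0.1, 0.7]
gripper_width: 0.628
gripper_force: 0.0
```

>>> step_arm --targets "0 0 -1 0; 0 0 -2 0; 0 0 -4 0; 0 0 -4 0; 0 0 -4 0; 0 0 -0.7 7; 0 0 0 7; 0 0 0 7; 0 0 0 7; 0 0 0 7; 0 0 0 7; 0 0 0 7"

```text
time_s: 30.17
tcp_pos: [0.4915, 0.289, 0.1805]
ee_rot: [[-0.776, -0.631, 0.001], [-0.631, 0.776, 0.001], [-0.001, 0.0, -1.0]]
wrist_force: [-0.0, 0.1, 0.5]
gripper_width: 0.63
gripper_force: 0.0
```

>>> step_arm --targets "0 0 0 7; 0 0 0 7; 0 0 0 7; 0 0 0 7; 0 0 0 3.8; 0 -2 0 0; 0 -4 0 0; 0 -4 0 0; 0 -4 0 0; 0 -4 0 0; 0 -4 0 0; 1 -3.8 0 0"

```text
time_s: 31.17
tcp_pos: [0.517, 0.0303, 0.1805]
ee_rot: [[-0.991, -0.133, 0.002], [-0.133, 0.991, 0.0], [-0.002, -0.0, -1.0]]
wrist_force: [0.2, 0.2, -0.2]
gripper_width: 0.636
gripper_force: 0.0
```

>>> step_arm --targets "2 -3.6 0 0; 2 -3.6 0 0; 2 -3.6 0 0; 2 -3.6 0 0; 2 -3.6 0 0; 0.3 -4 0 0; 0 -4 0 0; 0 -4 0 0; 0 -3 0 0; 0 -1.4 0 0; 0 0 0 0; 0 0 0 0"

```text
time_s: 32.17
tcp_pos: [0.4592, -0.3226, 0.1796]
ee_rot: [[-0.991, -0.132, -0.0], [-0.132, 0.991, 0.001], [0.0, 0.001, -1.0]]
wrist_force: [-0.0, 0.4, -0.1]
gripper_width: 0.632
gripper_force: 0.0
```

```bash
python3 - <<'E'
from h import *
go(.4603,-.3222,.1045,97.7); w=cap('wrist','w9'); p=proj(w,[[.4603,-.3222,.114],[.4225,-.3273,.114]]).round(1);print(p)
g=cv2.cvtColor(w['frame'],cv2.COLOR_BGR2GRAY)
c=cv2.HoughCircles(g[100:250,260:400],cv2.HOUGH_GRADIENT,1,20,param1=80,param2=15,minRadius=10,maxRadius=28)
print(None if c is None else (c[0][:6]+[260,100,0]).round(1).tolist())
E
```

```text
tool shift cm [-0.11  0.02  7.51] yaw now 97.6 turn -0.1 tcp [ 0.4592 -0.3226  0.1796] t 32.1667 F [-0.   0.4 -0.1] w 5.5
[[323.7 209.2]
 [323.6 159.7]]
[[325.5, 157.5, 16.8], [324.5, 209.5, 14.5], [386.5, 129.5, 13.0], [383.5, 232.5, 13.0]]
```

Detected circles match the predicted tappet pixels (324.5,209.5) and (325.5,157.5). I grasp tappet 3.

>>> step_arm --targets "-0.1 0 2 0; 0 0 2.5 0; 0 0 1.5 0; 0 0 0.8 0; 0 0 0.5 0; 0 0 0.2 0; 0 0 0 0; 0 0 0 0"

```text
time_s: 32.88
tcp_pos: [0.4614, -0.3224, 0.1056]
ee_rot: [[-0.991, -0.134, 0.002], [-0.134, 0.991, -0.001], [-0.002, -0.001, -1.0]]
wrist_force: [-0.1, -0.7, -0.2]
gripper_width: 0.634
gripper_force: 0.0
```

>>> step_arm --targets "0 0 0 0; 0 0 0 0; 0 0 0 0; 0 0 0 0; 0 0 0 0; 0 0 0 0; 0 0 0 0; 0 0 0 0; 0 0 0 0; 0 0 0 0" --claw 0

```text
time_s: 33.72
tcp_pos: [0.4607, -0.3225, 0.1047]
ee_rot: [[-0.991, -0.133, 0.0], [-0.133, 0.991, -0.0], [-0.0, -0.0, -1.0]]
wrist_force: [-0.7, 1.0, 2.0]
gripper_width: 0.328
gripper_force: 30.0
```

```bash
python3 - <<'E'
from h import *
go(.4925,.339,.18,178.5)
E
```

```text
tool shift cm [-11.96  65.13  -7.53] yaw now 97.7 turn -80.8 tcp [ 0.4607 -0.3225  0.1047] t 33.7167 F [-0.7  1.   2. ] w 2.85
```

>>> step_arm --targets "0 0 -0.5 0; 0 0 -1 0; 0 0 -2 0; 0 0 -2.5 0; 0 0 -1.5 0; 0 1 0 0; 0 2 0 0; 0 3 0 0; 0 3.9 0 0; 0 3.9 0 0; -1 3.9 0 0; -1.5 3.8 0 0"

```text
time_s: 34.72
tcp_pos: [0.4547, -0.1042, 0.1793]
ee_rot: [[-0.991, -0.132, -0.001], [-0.132, 0.991, 0.0], [0.001, 0.001, -1.0]]
wrist_force: [1.1, 0.1, -1.0]
gripper_width: 0.331
gripper_force: 30.0
```

>>> step_arm --targets "-1.5 3.8 0 0; -1.5 3.8 0 0; -1.5 3.8 0 0; -1.5 3.8 0 0; -1.5 3.8 0 0; -1.5 3.8 0 0; -0.5 3.9 0 0; 0 3.9 0 0; 0 3.9 0 0; 0 3.9 0 0; 0 3.6 0 0; 0 1.6 0 0"

```text
time_s: 35.72
tcp_pos: [0.4915, 0.3427, 0.1788]
ee_rot: [[-0.991, -0.136, -0.0], [-0.136, 0.991, 0.0], [0.0, 0.0, -1.0]]
wrist_force: [0.6, 0.3, -0.8]
gripper_width: 0.331
gripper_force: 30.0
```

>>> step_arm --targets "0 0 0 -7; 0 0 0 -7; 0 0 0 -7; 0 0 0 -7; 0 0 0 -7; 0 0 0 -7; 0 0 0 -7; 0 0 0 -7; 0 0 0 -7; 0 0 0 -7; 0 0 0 -7; 0 0 0 -3.8"

```text
time_s: 36.72
tcp_pos: [0.4922, 0.3382, 0.179]
ee_rot: [[-0.022, -1.0, -0.001], [-1.0, 0.022, -0.001], [0.001, 0.001, -1.0]]
wrist_force: [-0.6, 0.1, -1.8]
gripper_width: 0.332
gripper_force: 30.0
```

>>> step_arm --targets "0 0 0 0"

```text
time_s: 36.8
tcp_pos: [0.4923, 0.3382, 0.179]
ee_rot: [[-0.026, -1.0, -0.001], [-1.0, 0.026, -0.001], [0.001, 0.001, -1.0]]
wrist_force: [0.6, 0.4, -0.6]
gripper_width: 0.333
gripper_force: 30.0
```

```bash
python3 - <<'E'
from h import *
go(.4925,.339,.0225,178.5)
E
```

```text
tool shift cm [-0.09 -0.04 15.65] yaw now 178.5 turn -0.0 tcp [0.4923 0.3382 0.179 ] t 36.8 F [ 0.6  0.4 -0.6] w 2.9
```

>>> step_arm --targets "0 0 3 0; 0 0 4 0; 0 0 4 0; 0 0 2 0; 0 0 1 0; 0 0 0.5 0; 0 0 0.4 0; 0 0 0.3 0; 0 0 0.2 0; 0 0 0.1 0; 0 0 0 0; 0 0 0 0"

```text
time_s: 37.8
tcp_pos: [0.4932, 0.3391, 0.0253]
ee_rot: [[-0.027, -1.0, 0.001], [-1.0, 0.027, 0.001], [-0.001, -0.001, -1.0]]
wrist_force: [0.1, -0.9, -0.7]
gripper_width: 0.334
gripper_force: 30.0
```

>>> step_arm --targets "0 0 0.1 0; 0 0 0 0; 0 0 0.1 0; 0 0 0.05 0; 0 0 0 0; 0 0 0 0"

```text
time_s: 38.3
tcp_pos: [0.4931, 0.3389, 0.0227]
ee_rot: [[-0.027, -1.0, 0.0], [-1.0, 0.027, 0.0], [-0.0, -0.0, -1.0]]
wrist_force: [-2.5, -0.3, 4.0]
gripper_width: 0.331
gripper_force: 30.0
```

>>> step_arm --targets "0 0 -0.05 0; 0 0 0 0; 0 0 0 0; 0 0 0 0; 0 0 0 0; 0 0 0 0; 0 0 0 0; 0 0 0 0" --claw 5.5

```text
time_s: 38.97
tcp_pos: [0.4929, 0.3387, 0.0225]
ee_rot: [[-0.027, -1.0, -0.0], [-1.0, 0.027, -0.0], [0.0, 0.0, -1.0]]
wrist_force: [0.6, -0.6, -0.6]
gripper_width: 0.627
gripper_force: 0.0
```

>>> step_arm --targets "0 0 -1 0; 0 0 -2 0; 0 0 -4 0; 0 0 -4 0; 0 0 -4 0; 0 0 -0.7 7; 0 0 0 7; 0 0 0 7; 0 0 0 7; 0 0 0 7; 0 0 0 7; 0 0 0 7"

```text
time_s: 39.97
tcp_pos: [0.4929, 0.3387, 0.1805]
ee_rot: [[-0.776, -0.631, 0.001], [-0.631, 0.776, 0.001], [-0.001, 0.0, -1.0]]
wrist_force: [-0.2, 0.1, -0.0]
gripper_width: 0.632
gripper_force: 0.0
```

>>> step_arm --targets "0 0 0 7; 0 0 0 7; 0 0 0 7; 0 0 0 7; 0 0 0 3.8; 0 -2 0 0; 0 -4 0 0; 0 -4 0 0; 0 -4 0 0; 1 -3.8 0 0; 1.5 -3.7 0 0; 1.5 -3.7 0 0"

```text
time_s: 40.97
tcp_pos: [0.4863, 0.0818, 0.1803]
ee_rot: [[-0.991, -0.133, 0.001], [-0.133, 0.991, 0.0], [-0.001, 0.0, -1.0]]
wrist_force: [1.0, -0.4, 0.7]
gripper_width: 0.633
gripper_force: 0.0
```

>>> step_arm --targets "1.5 -3.7 0 0; 1.5 -3.7 0 0; 1.5 -3.7 0 0; 1.5 -3.7 0 0; 1.5 -3.7 0 0; 1.5 -3.7 0 0; 1.5 -3.7 0 0; 1.4 -3.7 0 0; 0 -4 0 0; 0 -3.8 0 0; 0 -2 0 0; 0 -0.5 0 0"

```text
time_s: 41.97
tcp_pos: [0.4221, -0.3308, 0.18]
ee_rot: [[-0.992, -0.129, 0.001], [-0.129, 0.992, -0.001], [-0.001, -0.001, -1.0]]
wrist_force: [0.5, -0.3, -0.5]
gripper_width: 0.63
gripper_force: 0.0
```

>>> step_arm --targets "0 0 0 0; 0 0 0 0"

```text
time_s: 42.13
tcp_pos: [0.4216, -0.3271, 0.1797]
ee_rot: [[-0.991, -0.133, -0.0], [-0.133, 0.991, 0.0], [0.0, 0.0, -1.0]]
wrist_force: [-0.1, -0.8, -0.2]
gripper_width: 0.631
gripper_force: 0.0
```

```bash
python3 - <<'E'
from h import *
go(.4227,-.3273,.1045,97.7); w=cap('wrist','w10'); p=proj(w,[[.4227,-.3273,.114]]).round(1);print(p)
g=cv2.cvtColor(w['frame'],cv2.COLOR_BGR2GRAY)
c=cv2.HoughCircles(g[100:250,260:400],cv2.HOUGH_GRADIENT,1,20,param1=80,param2=15,minRadius=10,maxRadius=28)
print(None if c is None else (c[0][:6]+[260,100,0]).round(1).tolist())
E
```

```text
tool shift cm [-0.11 -0.04  7.52] yaw now 97.6 turn -0.1 tcp [ 0.4216 -0.3271  0.1797] t 42.1333 F [-0.1 -0.8 -0.2] w 5.49
[[322.9 209.1]]
[[321.5, 205.5, 21.1], [385.5, 175.5, 13.4]]
```

>>> step_arm --targets "-0.05 0 2 0; 0 0 2.5 0; 0 0 1.5 0; 0 0 0.8 0; 0 0 0.5 0; 0 0 0.2 0; 0 0 0 0; 0 0 0 0"

```text
time_s: 42.85
tcp_pos: [0.4232, -0.3276, 0.1055]
ee_rot: [[-0.991, -0.134, 0.002], [-0.134, 0.991, -0.001], [-0.002, -0.001, -1.0]]
wrist_force: [-0.3, -0.8, -0.5]
gripper_width: 0.627
gripper_force: 0.0
```

>>> step_arm --targets "0 0 0 0; 0 0 0 0; 0 0 0 0; 0 0 0 0; 0 0 0 0; 0 0 0 0; 0 0 0 0; 0 0 0 0; 0 0 0 0; 0 0 0 0" --claw 0

```text
time_s: 43.68
tcp_pos: [0.4225, -0.3276, 0.1047]
ee_rot: [[-0.991, -0.133, 0.0], [-0.133, 0.991, -0.0], [-0.0, -0.0, -1.0]]
wrist_force: [0.2, -0.2, 2.5]
gripper_width: 0.328
gripper_force: 30.0
```

```bash
python3 - <<'E'
from h import *
go(.4937,.389,.18,178.5)
E
```

```text
tool shift cm [-16.59  70.08  -7.54] yaw now 97.6 turn -80.9 tcp [ 0.4225 -0.3276  0.1047] t 43.6833 F [ 0.2 -0.2  2.5] w 2.85
```

>>> step_arm --targets "0 0 -0.5 0; 0 0 -1 0; 0 0 -2 0; 0 0 -2.5 0; 0 0 -1.5 0; 0 1 0 0; -0.5 2 0 0; -1 3 0 0; -1 3.8 0 0; -1 3.8 0 0; -1 3.8 0 0; -1 3.8 0 0"

```text
time_s: 44.68
tcp_pos: [0.4478, -0.1081, 0.1792]
ee_rot: [[-0.991, -0.133, -0.001], [-0.133, 0.991, 0.0], [0.001, 0.0, -1.0]]
wrist_force: [0.2, -0.1, -1.5]
gripper_width: 0.334
gripper_force: 30.0
```

>>> step_arm --targets "-1 3.8 0 0; -1 3.8 0 0; -1 3.8 0 0; -1 3.8 0 0; -1 3.8 0 0; -1 3.8 0 0; -1 3.8 0 0; -1 3.8 0 0; -1 3.8 0 0; -1 3.8 0 0; -1 3.8 0 0; -0.1 3.5 0 0"

```text
time_s: 45.68
tcp_pos: [0.4983, 0.356, 0.1787]
ee_rot: [[-0.991, -0.133, -0.0], [-0.133, 0.991, -0.0], [0.0, -0.0, -1.0]]
wrist_force: [0.3, 0.1, -0.6]
gripper_width: 0.331
gripper_force: 30.0
```

>>> step_arm --targets "0 2.6 0 0; 0 1 0 0; 0 0 0 -7; 0 0 0 -7; 0 0 0 -7; 0 0 0 -7; 0 0 0 -7; 0 0 0 -7; 0 0 0 -7; 0 0 0 -7; 0 0 0 -7; 0 0 0 -7"

```text
time_s: 46.68
tcp_pos: [0.493, 0.3883, 0.1791]
ee_rot: [[-0.209, -0.978, -0.001], [-0.978, 0.209, -0.001], [0.001, 0.001, -1.0]]
wrist_force: [-0.5, 0.1, -0.7]
gripper_width: 0.33
gripper_force: 30.0
```

>>> step_arm --targets "0 0 0 -7; 0 0 0 -3.9; 0 0 0 0"

```text
time_s: 46.93
tcp_pos: [0.4931, 0.3884, 0.1791]
ee_rot: [[-0.025, -1.0, -0.001], [-1.0, 0.025, -0.001], [0.001, 0.001, -1.0]]
wrist_force: [-0.3, -0.5, -0.8]
gripper_width: 0.331
gripper_force: 30.0
```

```bash
python3 - <<'E'
from h import *
go(.4937,.389,.0225,178.5)
E
```

```text
tool shift cm [-0.07 -0.08 15.66] yaw now 178.6 turn 0.1 tcp [0.4931 0.3884 0.1791] t 46.9333 F [-0.3 -0.5 -0.8] w 2.88
```

>>> step_arm --targets "0 0 3 0; 0 0 4 0; 0 0 4 0; 0 0 2 0; 0 0 1 0; 0 0 0.5 0; 0 0 0.4 0; 0 0 0.3 0; 0 0 0.2 0; 0 0 0.1 0; 0 0 0 0; 0 0 0 0"

```text
time_s: 47.93
tcp_pos: [0.494, 0.3896, 0.0253]
ee_rot: [[-0.025, -1.0, 0.001], [-1.0, 0.025, 0.001], [-0.001, -0.001, -1.0]]
wrist_force: [0.1, -0.0, -0.2]
gripper_width: 0.329
gripper_force: 30.0
```

>>> step_arm --targets "0 0 0.1 0; 0 0 0 0; 0 0 0.1 0; 0 0 0.05 0; 0 0 0 0; 0 0 0 0"

```text
time_s: 48.43
tcp_pos: [0.4938, 0.3895, 0.0227]
ee_rot: [[-0.025, -1.0, 0.0], [-1.0, 0.025, 0.0], [-0.0, -0.0, -1.0]]
wrist_force: [-1.7, -0.8, 4.2]
gripper_width: 0.333
gripper_force: 30.0
```

>>> step_arm --targets "0 0 -0.05 0; 0 0 0 0; 0 0 0 0; 0 0 0 0; 0 0 0 0; 0 0 0 0; 0 0 0 0; 0 0 0 0" --claw 5.5

```text
time_s: 49.1
tcp_pos: [0.4937, 0.3893, 0.0225]
ee_rot: [[-0.025, -1.0, -0.0], [-1.0, 0.025, -0.0], [0.0, 0.0, -1.0]]
wrist_force: [0.2, 0.1, -0.0]
gripper_width: 0.632
gripper_force: 0.0
```

>>> step_arm --targets "0 0 -1 0; 0 0 -2 0; 0 0 -4 0; 0 0 -4 0; 0 0 -4 0; 0 0 -4 0; 0 0 0 0; 0 0 0 0"

```text
time_s: 49.77
tcp_pos: [0.4947, 0.3904, 0.2171]
ee_rot: [[-0.025, -1.0, 0.005], [-1.0, 0.025, 0.007], [-0.007, -0.005, -1.0]]
wrist_force: [0.2, -0.8, -1.9]
gripper_width: 0.632
gripper_force: 0.0
```

>>> step_arm --targets "4 0 0 0; 4 0 0 0; 4 0 0 0; 4 0 0 0; 4 0 0 0; 4 0 0 0; 4 0 0 0; 4 0 0 0; 4 0 0 0; 4 0 0 0; 4 0 0 0; 2 0 0 0"

```text
time_s: 50.77
tcp_pos: [0.4803, -0.0738, 0.2117]
ee_rot: [[-0.028, -1.0, -0.003], [-1.0, 0.028, -0.0], [0.001, 0.003, -1.0]]
wrist_force: [-0.1, 0.4, 0.0]
gripper_width: 0.635
gripper_force: 0.0
```

>>> step_arm --targets "0 -4 0 0; 0 -4 0 0; 0 -4 0 0; 4 0 0 0; 4 0 0 0; 4 0 0 0; 4 0 0 0; 0 0 0 0; 0 0 0 0; 0 0 0 0"

```text
time_s: 51.6
tcp_pos: [0.5972, -0.2335, 0.2114]
ee_rot: [[-0.026, -1.0, -0.002], [-1.0, 0.026, 0.001], [-0.001, 0.002, -1.0]]
wrist_force: [0.4, 0.1, 0.0]
gripper_width: 0.625
gripper_force: 0.0
```

```bash
python3 - <<'E'
from h import *
c=cap('top','t11');s=cap('scene','s11')
cv2.imwrite('pics/c8.png',np.vstack([cv2.resize(c['frame'][130:230,150:370],(660,300),interpolation=2),cv2.resize(s['frame'][180:280,260:480],(660,300),interpolation=2)]))
E
```

```text
(no output)
```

View pics/c8.png

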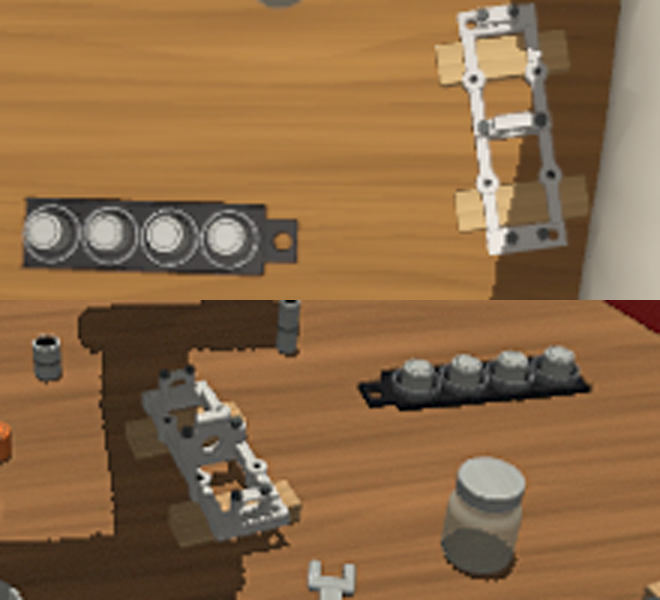

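All four tappets stand upright in their pockets at (45,232), (105,230), (167,234), (227,237); their shift from the rings matches parallax. The carrier is level and square on the battens, and the arm is clear, so I hand in.

```bash
python3 -c "
from station import r
print(r.finish_job())"
```

```text
the job is handed in; nothing more can be done
None
```

I handed the job in at about 52 s on the robot's clock. The last pictures show the carrier level and square across the middle of the battens, and tappets 1–4 standing upright in pockets 1–4. The hand-in gave no verdict back.

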